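# Sort the rocking snack tins from the steady ones and stack the steady

### The arm

A 6-joint arm with a two-finger parallel gripper is mounted at the origin on the work surface. World frame = base frame: x ahead of the robot, y to its left, z up, the work surface at z = 0. Lengths are in m, angles in rad, forces in N, time in s.
With the tool pointing down it reaches from about 0.25 to 0.775 m from the base axis. Payload 4 kg.
Tool frame: the origin (TCP) lies at the centre of the arm's flange, where the gripper is bolted on; the fingertips stand 199 mm ahead of it and the grasp point (between the pads) lies 180 mm ahead of it (robot.tcp_to_tips is the z of the fingertips in the tool frame, in m); z points along the fingers, y is the line along which they close (so a half turn about z gives the same grasp; the last joint's range is limited). The gripper opens to 94 mm and grips with 3 to 60 N. Pads are 16 mm wide; open, the fingers measure 119 mm over their backs; the gripper's body (75 mm by 177 mm) begins 78 mm behind the grasp point.
Start: joints at [1.154, 0.087, 1.371, -0, 1.684, -0.103], TCP at [0.17, 0.523, 0.405] pointing down, gripper open.
Joint ranges: [-3.1, 3.1], [-0.76, 2.03], [0.27, 2.55], [-1.08, 4.22], [0.17, 2.65], [-2.57, 2.57]. Speed limits (rad/s): [2.79, 2.79, 3.14, 3.14, 3.14, 3.14].

### API

Orientations are given as [roll, pitch, yaw] about the fixed x, y, z axes, in that order (R = Rz(yaw) Ry(pitch) Rx(roll)).
In Python, from bench import robot gives the robot as it stands.
- The arm moves only by the tool play_rows, never from a script. Its arguments are lists of equal length, an entry for each row: "translation": the shift along the tool's x, y, z scaled (see below), a list of three; "twist": the turn, a rotation vector about the tool's x, y, z scaled (see below), a list of three; "gripper": the opening, from -1 (shut) to 1 (fully open). A call has 1 to 8 rows; each row shifts and turns the commanded pose from where the row before left it, along the tool's axes as they then stand; what a row does not reach is not made up. The controller multiplies each number of a shift by 0.04 m and each number of a turn by 0.1 rad. A row lasts 1/10 s, in which the tool goes at most 50 mm and 8.59 degrees, less where a joint would pass 70% of its speed; a pose out of reach is approached as far as the arm can. A call with a number of a shift or a turn outside -1 to 1 is refused whole. A call with a gripper value outside its range is refused whole. The fingers move at their own pace and stop on an object; the grip force is fixed at half the most. Time passes only in rows, so rows that do not move let the fingers close. It gives the time, the measured TCP pose, the force, the opening and the grip force at its end, in the units of the state.
- robot.get_obs(): the state, without advancing time (a new reading comes with each control period).
- robot.snapshot(name): name is "scene" or "top" or "wrist"; returns the picture (384x512x3 uint8, red, green, blue); there is no depth.
- robot.camera_model(name): a dict with "camera_matrix" (3x3 intrinsics, pixels), "k1" (the pictures are not rectified: a ray, as slopes to the right and down, at radius r is drawn at 1 + k1 r^2 times it, then the intrinsics apply), "rvec" (rotation vector, rad) and "tvec" (3), from world to camera coordinates, as OpenCV has them. Camera axes: x right, y down, z forward; pixel columns grow to the right and rows downward; lengths in m; the calibration is good to about 2 mm. A picture is of the moment at which its call begins: read the wrist's pose just before it. camera_model takes no time and is no camera call; for the wrist camera it gives the pose at the moment of the call.
- robot.close_job(): hands the job in; it is judged then, once.
Trained networks look in the newest picture that a camera, given by its name, has taken for a name from the list of things; names that differ only in an ending like _2 or _b are one class to them, and where a whole thing is asked for, a point or a joint stands for the part that bears it (a point fixed in the world has none). Each returns a list of dicts, best first, with "score" (0 to 1); they miss things now and then, are a little off and sometimes report something else, mostly with a low value. They report only what shows in the picture. A call takes as long as a camera call. They do not tell look-alikes from the thing itself.
- robot.recognise(name, camera): "centre" ([x, y, z] in m, in world coordinates, good to about 4 mm: the middle of the surface that is visible of it).
- robot.spot_point(name, camera): "centre" ([x, y, z] in m, in world coordinates, good to about 4 mm: a listed point, or the origin of a listed thing).
The state is a dict: "time": time; "joint_positions": joint angles; "qvel": joint speeds; "joint_torque": joint torques, N m; "tool_pos": TCP position; "ee_rot": TCP orientation; "wrist_force": force on the tool from outside, world axes, zero at the start; "wrist_torque": the same for the moment, N m; "width": finger opening in m; "finger_force": force on a finger pad.
Only numpy, scipy, OpenCV 4.12 (cv2) and the standard library are available. Lean on these libraries where they do the work, as an engineer would, in place of code of your own. Each camera call takes 0.05 s, during which the arm holds its last target. There are 200 camera calls.

### The job

The closed snack tins on the butcher's block look alike, but some have a bulged base and rock when pressed at the rim. Find out which is which: stack the steady ones squarely on one another, lids up, in a single column centred on the little cork mat with their long sides along its long sides, and set the ones that rock side by side, lids up, in the baking tray. Leave the glass jar and the muffin cups where they stand.

Things in the scene. Friction and masses are not known exactly. Their poses are not given: they have to be found in the camera images.
- tin1: a closed metal snack tin with a flat lid, 80 (its x) x 54 (its y) x 40 mm high overall, 0.13 to 0.25 kg; origin at the centre of its underside, z up. At the start it stands level, lid up, its x axis within 0.4 rad of world x. Of six like tins, 4 to 6 are present: two to four steady, one or two rockers; name and place tell nothing about which
- tin2: a tin that looks like tin1, same size and frame. Of any tin: a steady one rests on four 5 mm feet near its corners and does not move when its rim is pressed; a rocker stands as high and as level when left alone, on a 24 x 16 mm flat bump under its middle (its base panel, tinN_c5, bulged out), its feet clear of the surface
- tin3: a tin that looks like tin1, same size and frame. Of any tin: pressed down firmly (5 to 10 N) on the lid close inside a short end (30 to 36 mm from the middle), a rocker tips 0.08 to 0.13 rad towards that end (which drops up to 3 mm while the other rises up to 6 mm) and falls back level when let go
- tin4: a tin that looks like tin1, same size and frame; steady or a rocker, as told there
- tin5: a tin that looks like tin1, same size and frame; steady or a rocker, as told there
- tin6: a tin that looks like tin1, same size and frame; steady or a rocker, as told there
- mat: fixed cork mat, 100 (its x) x 74 (its y) x 8 mm thick, a little larger than a tin, on the left or right of the block; origin at the centre of its underside, its top 8 mm higher
- tray: fixed low open aluminium baking tray, outside 250 (its x) x 160 (its y) x 22 mm high, walls and floor 4 mm; origin at the centre of its underside; on the side opposite the mat. Two tins fit with their long sides along the tray's x, one at x = +55 mm and one at x = -55 mm
- jar: a bystander, to be left: glass jar with a spring clip, 88 mm across, 113 mm tall; origin under its centre
- muffin_cups: a bystander, to be left: two stacked orange silicone muffin cups, 72 mm across, 42 mm tall; origin under the centre
Mind the look-alikes: they are no part of the job. Leave any blue or red look-alike of the tin5 alone.

How it is judged:
At the end, for the whole second after the job is handed in: Steady tins (base panel bears on nothing): upright in one column, each centre within 10 mm of the mat's in plan, long sides along its long sides within 0.17 rad. Rockers (bulge bears on the tray): lid up on the tray floor, centres within 100 mm along and 60 mm across of its own. At rest (((horizontal distance between tin1 and mat below 0.01 m and angle between the x axis of tin1 and the x axis of mat, either way round below 0.17 rad and angle between tin1's own z axis and vertical below 0.08 rad and contact force between tin1_c5 and anything else below 0.1 N) or (x of tin1 in the frame of tray between -0.1 and 0.1 m and y of tin1 in the frame of tray between -0.06 and 0.06 m and z of tin1 in the frame of tray below 0.02 m and angle between tin1's own z axis and vertical below 0.25 rad and contact force between tin1_c5 and tray above 0.3 N)) and linear speed of each of tin1, tin2, tin3, tin4, tin5, tin6 below 0.02 m/s and ((horizontal distance between tin2 and mat below 0.01 m and angle between the x axis of tin2 and the x axis of mat, either way round below 0.17 rad and angle between tin2's own z axis and vertical below 0.08 rad and contact force between tin2_c5 and anything else below 0.1 N) or (x of tin2 in the frame of tray between -0.1 and 0.1 m and y of tin2 in the frame of tray between -0.06 and 0.06 m and z of tin2 in the frame of tray below 0.02 m and angle between tin2's own z axis and vertical below 0.25 rad and contact force between tin2_c5 and tray above 0.3 N)) and ((horizontal distance between tin3 and mat below 0.01 m and angle between the x axis of tin3 and the x axis of mat, either way round below 0.17 rad and angle between tin3's own z axis and vertical below 0.08 rad and contact force between tin3_c5 and anything else below 0.1 N) or (x of tin3 in the frame of tray between -0.1 and 0.1 m and y of tin3 in the frame of tray between -0.06 and 0.06 m and z of tin3 in the frame of tray below 0.02 m and angle between tin3's own z axis and vertical below 0.25 rad and contact force between tin3_c5 and tray above 0.3 N)) and ((horizontal distance between tin4 and mat below 0.01 m and angle between the x axis of tin4 and the x axis of mat, either way round below 0.17 rad and angle between tin4's own z axis and vertical below 0.08 rad and contact force between tin4_c5 and anything else below 0.1 N) or (x of tin4 in the frame of tray between -0.1 and 0.1 m and y of tin4 in the frame of tray between -0.06 and 0.06 m and z of tin4 in the frame of tray below 0.02 m and angle between tin4's own z axis and vertical below 0.25 rad and contact force between tin4_c5 and tray above 0.3 N)) and ((horizontal distance between tin5 and mat below 0.01 m and angle between the x axis of tin5 and the x axis of mat, either way round below 0.17 rad and angle between tin5's own z axis and vertical below 0.08 rad and contact force between tin5_c5 and anything else below 0.1 N) or (x of tin5 in the frame of tray between -0.1 and 0.1 m and y of tin5 in the frame of tray between -0.06 and 0.06 m and z of tin5 in the frame of tray below 0.02 m and angle between tin5's own z axis and vertical below 0.25 rad and contact force between tin5_c5 and tray above 0.3 N)) and ((horizontal distance between tin6 and mat below 0.01 m and angle between the x axis of tin6 and the x axis of mat, either way round below 0.17 rad and angle between tin6's own z axis and vertical below 0.08 rad and contact force between tin6_c5 and anything else below 0.1 N) or (x of tin6 in the frame of tray between -0.1 and 0.1 m and y of tin6 in the frame of tray between -0.06 and 0.06 m and z of tin6 in the frame of tray below 0.02 m and angle between tin6's own z axis and vertical below 0.25 rad and contact force between tin6_c5 and tray above 0.3 N))); the robot touches nothing.
It fails at once if the jar is shifted by more than 30 mm (distance of jar from where it was at the start of the episode above 0.03 m).
It fails at once if the muffin cups is shifted by more than 30 mm (distance of muffin_cups from where it was at the start of the episode above 0.03 m).
Of tin1, tin3, tin6 only 1 to 3 are there at a start; the rules pass over those that are not, and their reading is None.
At some moment in a run one of tin3, tin4 may be knocked a few centimetres aside while the robot is not near it.
It also fails if it takes over 210 s, if anything falls off the work surface, if the arm or the gripper's body presses on something with over 40 N, if the wrist force passes 120 N, or if a joint passes its speed limit or range.

## Working session

There is one attempt and no reset: what is moved stays moved. The work goes in short steps, Python scripts to look and compute and a tool call to move; the robot and the scene stay as the last step left them, time stands still between calls to the robot, and variables do not carry over. Pictures are saved under pics/ and viewed, at most 14 in all, crops included, and the job is handed in when it is done.

Besides the shell and the picture viewer there is one more tool, called as name(argument=value, ...), one argument or row to a line, values as JSON. play_rows: Moves the arm, as the interface text tells. Its arguments: {"type":"object","properties":{"translation":{"type":"array","items":{"type":"array","items":{"type":"number","minimum":-1,"maximum":1}}},"twist":{"type":"array","items":{"type":"array","items":{"type":"number","minimum":-1,"maximum":1}}},"gripper":{"type":"array","items":{"type":"number"}}},"required":["translation","twist","gripper"]}

```bash
mkdir -p pics; ls
cat > h.py <<'E'
from bench import robot
import numpy as np, cv2
def snap(n,f=None):
    im=robot.snapshot(n)
    if f: cv2.imwrite('pics/'+f,im[:,:,::-1])
    return im
def model(n):
    m=robot.camera_model(n); K=np.array(m['camera_matrix']);R,_=cv2.Rodrigues(np.array(m['rvec'],float));return K,m['k1'],R,np.array(m['tvec'],float)
def pix2w(M,uv,z):
    K,k1,R,t=M
    p=cv2.undistortPoints(np.array(uv,float).reshape(-1,1,2),K,np.array([k1,0,0,0.])).reshape(-1,2)
    d=np.c_[p,np.ones(len(p))]@R; c=-R.T@t
    return c+d*((z-c[2])/d[:,2])[:,None]
def w2pix(M,P):
    K,k1,R,t=M
    return cv2.projectPoints(np.array(P,float).reshape(-1,1,3),cv2.Rodrigues(R)[0],t,K,np.array([k1,0,0,0.]))[0].reshape(-1,2)
E
python3 - <<'E'
from h import *
o=robot.get_obs(); print({k:np.round(v,3) for k,v in o.items()})
snap('top','top0.png')
for n in ['tin1','tin2','tin3','tin4','tin5','tin6','mat','tray','jar','muffin_cups']:
    print(n,[(np.round(d['centre'],3).tolist(),round(d['score'],2)) for d in robot.spot_point(n,'top')])
snap('scene','scene0.png')
print(robot.camera_model('top'))
E
```

```text
pics
{'time': np.float64(0.0), 'joint_positions': array([ 1.154,  0.088,  1.372, -0.   ,  1.684, -0.103]), 'qvel': array([0.001, 0.002, 0.001, 0.   , 0.001, 0.   ]), 'joint_torque': array([ 0.0000e+00, -3.4019e+01, -3.0243e+01,  7.2000e-02,  3.3000e-02,
       -0.0000e+00]), 'tool_pos': array([0.17 , 0.523, 0.404]), 'ee_rot': array([-3.139, -0.   ,  2.828]), 'wrist_force': array([ 0.376,  0.866, -0.121]), 'wrist_torque': array([-0.008, -0.012,  0.006]), 'finger_force': np.float64(0.0), 'width': np.float64(0.094)}
tin1 [([0.448, 0.149, 0.003], 0.83), ([0.469, -0.141, -0.002], 0.72), ([0.65, 0.56, 0.0], 0.68), ([0.618, -0.156, 0.001], 0.66), ([0.459, 0.006, -0.001], 0.65), ([0.753, 0.257, -0.001], 0.62), ([0.601, 0.005, -0.002], 0.6), ([0.303, 0.236, 0.003], 0.6)]
tin2 [([0.448, 0.149, 0.003], 0.83), ([0.469, -0.141, -0.002], 0.72), ([0.65, 0.56, 0.0], 0.68), ([0.618, -0.156, 0.001], 0.66), ([0.459, 0.006, -0.001], 0.65), ([0.753, 0.257, -0.001], 0.62), ([0.601, 0.005, -0.002], 0.6), ([0.303, 0.236, 0.003], 0.6)]
tin3 [([0.448, 0.149, 0.003], 0.83), ([0.469, -0.141, -0.002], 0.72), ([0
[... 711 characters left out ...]
0.003], 0.83), ([0.469, -0.141, -0.002], 0.72), ([0.65, 0.56, 0.0], 0.68), ([0.618, -0.156, 0.001], 0.66), ([0.459, 0.006, -0.001], 0.65), ([0.753, 0.257, -0.001], 0.62), ([0.601, 0.005, -0.002], 0.6), ([0.303, 0.236, 0.003], 0.6)]
mat [([0.521, -0.335, -0.002], 0.84)]
tray [([0.524, 0.359, -0.002], 0.85)]
jar [([0.781, 0.118, 0.001], 0.75)]
muffin_cups [([0.776, -0.054, -0.004], 0.57)]
{'camera_matrix': array([[376.62373158,   0.        , 247.59027191],
       [  0.        , 376.62373158, 189.47155578],
       [  0.        ,   0.        ,   1.        ]]), 'k1': -0.017816002466107955, 'rvec': array([ 2.21078784, -2.17350123,  0.06237001]), 'tvec': array([0.07801116, 0.55705655, 1.32726593])}
```

View pics/top0.png

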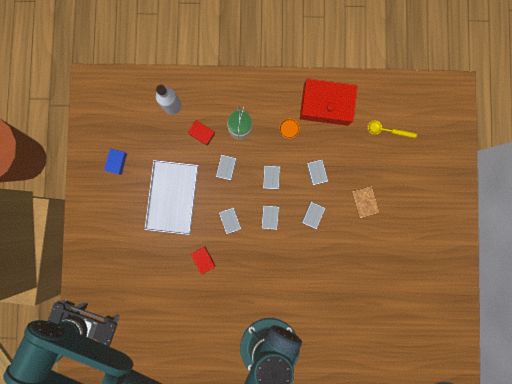

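View pics/scene0.png

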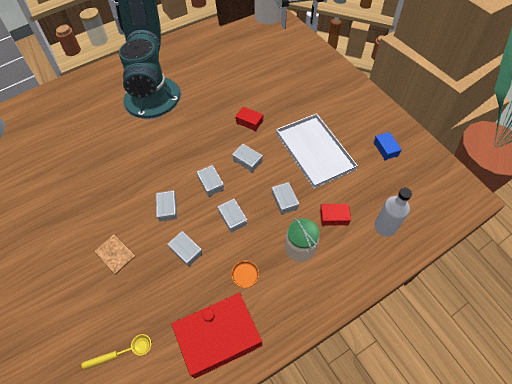

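```bash
cat >> h.py <<'E'
from scipy.optimize import minimize
def box(x,y,th,z0,L=.08,W=.054,H=.04):
    c,s=np.cos(th),np.sin(th)
    return [(x+c*a-s*b,y+s*a+c*b,z) for a in(-L/2,L/2) for b in(-W/2,W/2) for z in(z0,z0+H)]
def fit(M,mask,x0,z0=0,size=(.08,.054,.04),S=6):
    """fit box silhouette to a binary blob mask; x0=(x,y,th)"""
    ys,xs=np.nonzero(mask); a,b=xs.min()-8,ys.min()-8
    sub=mask[b:ys.max()+9,a:xs.max()+9].astype(np.uint8)*255
    big=cv2.resize(sub,None,fx=S,fy=S,interpolation=cv2.INTER_LINEAR)>127
    def cost(q):
        p=(w2pix(M,box(q[0]/100,q[1]/100,q[2]/10,z0,*size))-[a-.5,b-.5])*S-.5
        im=np.zeros(big.shape,np.uint8)
        cv2.fillConvexPoly(im,np.round(cv2.convexHull(p.astype(np.float32))*16).astype(np.int32),1,shift=4)
        return (im.astype(bool)^big).sum()/big.sum()
    q0=np.array([x0[0]*100,x0[1]*100,x0[2]*10])
    best=None
    for d in(-2,0,2):
        r=minimize(cost,q0+[0,0,d],method='Nelder-Mead',options=dict(initial_simplex=q0+[0,0,d]+np.array([[0,0,0],[1,0,0],[0,1,0],[0,0,1.5]]),xatol=.01,fatol=1e-4))
        if best is None or r.fun<best.fun: best=r
    return best.x[0]/100,best.x[1]/100,best.x[2]/10,best.fun
def blobs(im,seeds,f):
    """component of boolean mask f(im) at each seed pixel"""
    n,lab=cv2.connectedComponents(f(im).astype(np.uint8),connectivity=4)
    return [lab==lab[int(v),int(u)] if lab[int(v),int(u)] else None for u,v in seeds]
def silver(im):
    h=cv2.cvtColor(im,cv2.COLOR_RGB2HSV); return (h[...,1]<75)&(h[...,2]>90)
E
python3 - <<'E'
from h import *
im=cv2.imread('pics/top0.png')[:,:,::-1]; M=model('top')
seeds=[(226,167),(271,177),(317,172),(230,221),(270,217),(314,215)]
for s,m in zip(seeds,blobs(im,seeds,silver)):
    if m is None: print(s,im[s[1],s[0]]);continue
    x,y,_=pix2w(M,[s],.04)[0]
    print(s,m.sum(),np.round(fit(M,m,(x,y,0)),4))
print('colors',im[202,366],im[200,170],im[177,271],im[177,250])
cork=lambda im:(im[...,0].astype(int)>185)&(im[...,0].astype(int)-im[...,2]>30)&(im[...,1]>125)
m=blobs(im,[(366,202)],cork)[0]
m=cv2.morphologyEx(cork(im).astype(np.uint8),cv2.MORPH_CLOSE,np.ones((5,5)));n,l,st,_=cv2.connectedComponentsWithStats(m);print(st[l[202,366]])
m=l==l[202,366]; print('mat',np.round(fit(M,m,(.521,-.335,0.1),size=(.1,.074,.008)),4))
m=blobs(im,[(170,200)],lambda i:cv2.morphologyEx(silver(i).astype(np.uint8),cv2.MORPH_CLOSE,np.ones((5,5))))[0]
if m is not None: print('tray',m.sum(),np.round(fit(M,m,(.524,.359,0),size=(.25,.16,.022)),4))
K,k1,R,t=model('wrist');o=robot.get_obs()
print('wristcam',K[0,0],-R.T@t,R, o['tool_pos'])
E
```

```text
(226, 167) 380 [ 0.6329  0.1661 -0.2216  0.043 ]
(271, 177) 375 [ 0.6007  0.005  -0.0461  0.0457]
(317, 172) 391 [ 0.6219 -0.1581  0.2533  0.0548]
(230, 221) 387 [0.4457 0.1487 0.3712 0.0492]
(270, 217) 379 [ 0.4594  0.0076 -0.0661  0.0517]
(314, 215) 391 [ 0.469  -0.1449 -0.3976  0.0435]
colors [162 119  76] [208 213 223] [158 164 170] [153 104  60]
[353 186  26  32 518]
mat [ 0.5198 -0.3364  0.268   0.1559]
tray 3259 [ 0.525   0.3598 -0.0956  0.0166]
wristcam 317.38885470564594 [0.09988798 0.5449899  0.38480596] [[ 3.08564153e-01  9.51203334e-01  6.16988954e-04]
 [ 9.19868749e-01 -2.98564408e-01  2.54363479e-01]
 [ 2.42135600e-01 -7.79199024e-02 -9.67108494e-01]] [0.16978727 0.52313491 0.40472271]
```

play_rows(
  translation=[
    [0,0,0.65],
    [0,0,0.65],
    [0,0,0.65],
    [0,0,0.65],
    [-0.773,-0.903,0],
    [-0.773,-0.903,0],
    [-0.773,-0.903,0],
    [-0.773,-0.903,0],
  ],
  twist=[
    [0,0,-0.784],
    [0,0,-0.784],
    [0,0,-0.784],
    [0,0,-0.784],
    [0,0,0],
    [0,0,0],
    [0,0,0],
    [0,0,0],
  ],
  gripper=[-1,-1,-1,-1,-1,-1,-1,-1],
)

```text
time: 1.4
tool_pos: [0.2942, 0.3773, 0.3008]
ee_rot: [3.141, 0.0, -3.141]
wrist_force: [0.5, -0.3, -0.1]
width: 0.0334
finger_force: 0.0
```

play_rows(
  translation=[
    [-0.773,-0.903,0],
    [-0.773,-0.903,0],
    [-0.773,-0.903,0],
    [-0.773,-0.903,0],
    [-0.773,-0.903,0],
    [-0.773,-0.903,0],
    [0,0,0],
    [0,0,0],
  ],
  twist=[
    [0,0,0],
    [0,0,0],
    [0,0,0],
    [0,0,0],
    [0,0,0],
    [0,0,0],
    [0,0,0],
    [0,0,0],
  ],
  gripper=[-1,-1,-1,-1,-1,-1,-1,-1],
)

```text
time: 2.2
tool_pos: [0.4793, 0.1612, 0.3006]
ee_rot: [3.141, -0.001, 3.139]
wrist_force: [-1.0, -0.2, 0.3]
width: 0.0004
finger_force: 0.0
```

play_rows(
  translation=[
    [0,0,0.5],
    [0,0,0.5],
    [0,0,0.42],
    [0,0,0],
    [0,0,0],
    [0,0,0],
  ],
  twist=[
    [0,0,0],
    [0,0,0],
    [0,0,0],
    [0,0,0],
    [0,0,0],
    [0,0,0],
  ],
  gripper=[-1,-1,-1,-1,-1,-1],
)

```text
time: 2.8
tool_pos: [0.4789, 0.1627, 0.2452]
ee_rot: [3.141, 0.002, -3.14]
wrist_force: [-0.3, -0.2, -0.1]
width: 0.0009
finger_force: 0.0
```

Run:
```python
from h import *
print(robot.get_obs()['tool_pos'],robot.get_obs()['wrist_force'])
snap('wrist','w0.png')
```

```text
[0.47892909 0.16272155 0.24524347] [-0.31606355 -0.17184297 -0.08084816]
```

play_rows(
  translation=[
    [0,0,0.05],
    [0,0,0],
  ],
  twist=[
    [0,0,0],
    [0,0,0],
  ],
  gripper=[-1,-1],
)

```text
time: 3.05
tool_pos: [0.479, 0.162, 0.2423]
ee_rot: [3.141, 0.001, 3.141]
wrist_force: [-1.6, -0.1, -0.7]
width: 0.0006
finger_force: 0.0
```

play_rows(
  translation=[
    [0,0,0.025],
    [0,0,0],
  ],
  twist=[
    [0,0,0],
    [0,0,0],
  ],
  gripper=[-1,-1],
)

```text
time: 3.25
tool_pos: [0.4789, 0.1618, 0.2408]
ee_rot: [3.141, -0.0, 3.141]
wrist_force: [-0.5, 0.7, 0.1]
width: 0.0004
finger_force: 0.0
```

play_rows(
  translation=[
    [0,0,0.025],
    [0,0,0],
  ],
  twist=[
    [0,0,0],
    [0,0,0],
  ],
  gripper=[-1,-1],
)

```text
time: 3.45
tool_pos: [0.4789, 0.1618, 0.2397]
ee_rot: [3.142, -0.0, 3.141]
wrist_force: [-0.6, -0.4, -0.0]
width: 0.0005
finger_force: 0.0
```

View pics/w0.png

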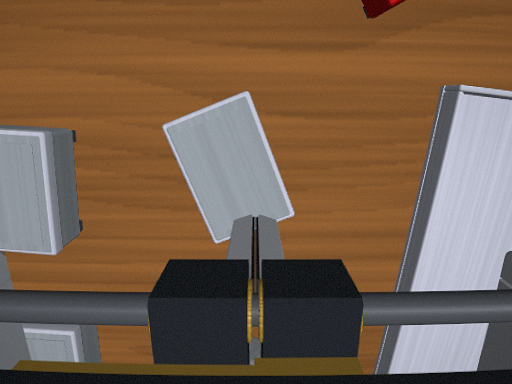

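play_rows(
  translation=[
    [0,0,0.025],
    [0,0,0],
  ],
  twist=[
    [0,0,0],
    [0,0,0],
  ],
  gripper=[-1,-1],
)

```text
time: 3.65
tool_pos: [0.479, 0.1619, 0.2394]
ee_rot: [3.142, 0.0, 3.141]
wrist_force: [-0.7, -1.2, 3.1]
width: 0.0006
finger_force: 1.9
```

play_rows(
  translation=[
    [0,0,0.025],
    [0,0,0],
  ],
  twist=[
    [0,0,0],
    [0,0,0],
  ],
  gripper=[-1,-1],
)

```text
time: 3.85
tool_pos: [0.4792, 0.162, 0.2394]
ee_rot: [3.141, 0.002, 3.141]
wrist_force: [-2.6, -0.3, 7.4]
width: 0.0006
finger_force: 3.8
```

play_rows(
  translation=[
    [0,0,0.012],
    [0,0,0],
  ],
  twist=[
    [0,0,0],
    [0,0,0],
  ],
  gripper=[-1,-1],
)

```text
time: 4.05
tool_pos: [0.4793, 0.162, 0.2394]
ee_rot: [3.141, 0.002, 3.141]
wrist_force: [-2.2, -0.9, 8.8]
width: 0.0008
finger_force: 4.5
```

play_rows(
  translation=[
    [0,0,-0.75],
    [-0.098,-0.978,0],
    [-0.098,-0.978,0],
    [-0.098,-0.978,0],
    [-0.098,-0.978,0],
    [0,0,0],
    [0,0,0.32],
    [0,0,0.32],
  ],
  twist=[
    [0,0,0],
    [0,0,0],
    [0,0,0],
    [0,0,0],
    [0,0,0],
    [0,0,0],
    [0,0,0],
    [0,0,0],
  ],
  gripper=[-1,-1,-1,-1,-1,-1,-1,-1],
)

```text
time: 4.85
tool_pos: [0.4944, 0.0061, 0.2407]
ee_rot: [3.141, 0.0, -3.141]
wrist_force: [0.8, 0.3, 0.1]
width: 0.0005
finger_force: 0.0
```

play_rows(
  translation=[
    [0,0,0],
    [0,0,0],
    [0,0,0.0275],
    [0,0,0.0275],
    [0,0,0.0275],
    [0,0,0.0275],
    [0,0,0],
    [0,0,0],
  ],
  twist=[
    [0,0,0],
    [0,0,0],
    [0,0,0],
    [0,0,0],
    [0,0,0],
    [0,0,0],
    [0,0,0],
    [0,0,0],
  ],
  gripper=[-1,-1,-1,-1,-1,-1,-1,-1],
)

```text
time: 5.65
tool_pos: [0.4948, 0.0059, 0.2394]
ee_rot: [3.141, 0.002, -3.141]
wrist_force: [-3.2, 1.6, 9.0]
width: 0.0004
finger_force: 4.5
```

Run:
```python
from h import *
snap('wrist','wE.png')
```

play_rows(
  translation=[
    [0,0,-0.75],
    [-0.035,-0.819,0],
    [-0.035,-0.819,0],
    [-0.035,-0.819,0],
    [-0.035,-0.819,0],
    [-0.035,-0.819,0],
    [0,0,0.32],
    [0,0,0.32],
  ],
  twist=[
    [0,0,0],
    [0,0,0],
    [0,0,0],
    [0,0,0],
    [0,0,0],
    [0,0,0],
    [0,0,0],
    [0,0,0],
  ],
  gripper=[-1,-1,-1,-1,-1,-1,-1,-1],
)

```text
time: 6.5
tool_pos: [0.5015, -0.1587, 0.2411]
ee_rot: [3.141, 0.001, 3.14]
wrist_force: [-0.5, 0.7, -0.1]
width: 0.0007
finger_force: 0.0
```

play_rows(
  translation=[
    [0,0,0],
    [0,0,0],
    [0,0,0.0275],
    [0,0,0.0275],
    [0,0,0.0275],
    [0,0,0.0275],
    [0,0,0],
    [0,0,0],
  ],
  twist=[
    [0,0,0],
    [0,0,0],
    [0,0,0],
    [0,0,0],
    [0,0,0],
    [0,0,0],
    [0,0,0],
    [0,0,0],
  ],
  gripper=[-1,-1,-1,-1,-1,-1,-1,-1],
)

```text
time: 7.3
tool_pos: [0.5021, -0.1586, 0.2385]
ee_rot: [-3.141, 0.003, 3.141]
wrist_force: [1.8, -1.0, 5.3]
width: 0.0005
finger_force: 2.5
```

Run:
```python
from h import *
snap('wrist','wF.png')
```

play_rows(
  translation=[
    [0,0,-0.75],
    [-0.7725,0.046,0],
    [-0.7725,0.046,0],
    [-0.7725,0.046,0],
    [-0.7725,0.046,0],
    [-0.7725,0.046,0],
    [0,0,0.32],
    [0,0,0.32],
  ],
  twist=[
    [0,0,0],
    [0,0,0],
    [0,0,0],
    [0,0,0],
    [0,0,0],
    [0,0,0],
    [0,0,0],
    [0,0,0],
  ],
  gripper=[-1,-1,-1,-1,-1,-1,-1,-1],
)

```text
time: 8.15
tool_pos: [0.6557, -0.149, 0.2395]
ee_rot: [3.141, -0.003, -3.141]
wrist_force: [-0.3, -0.1, 1.1]
width: 0.0005
finger_force: 1.4
```

play_rows(
  translation=[
    [0,0,0],
    [0,0,0],
    [0,0,0.0275],
    [0,0,0.0275],
    [0,0,0.0275],
    [0,0,0.0275],
    [0,0,0],
    [0,0,0],
  ],
  twist=[
    [0,0,0],
    [0,0,0],
    [0,0,0],
    [0,0,0],
    [0,0,0],
    [0,0,0],
    [0,0,0],
    [0,0,0],
  ],
  gripper=[-1,-1,-1,-1,-1,-1,-1,-1],
)

```text
time: 8.95
tool_pos: [0.6556, -0.1491, 0.2395]
ee_rot: [3.141, 0.0, 3.141]
wrist_force: [-4.4, 1.9, 7.2]
width: 0.0005
finger_force: 3.9
```

Run:
```python
from h import *
snap('wrist','wC.png')
```

```text
(no output)
```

View pics/wF.png

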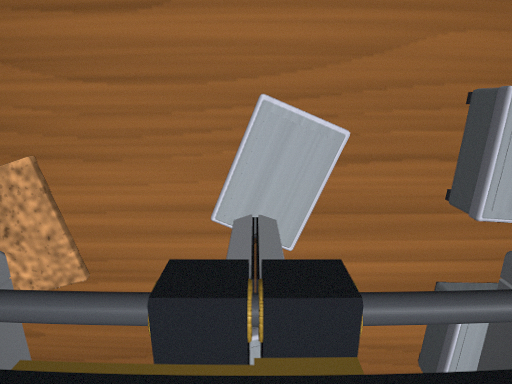

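play_rows(
  translation=[
    [0,0,-0.75],
    [0.1005,0.7635,0],
    [0.1005,0.7635,0],
    [0.1005,0.7635,0],
    [0.1005,0.7635,0],
    [0.1005,0.7635,0],
    [0,0,0.32],
    [0,0,0.32],
  ],
  twist=[
    [0,0,0],
    [0,0,0],
    [0,0,0],
    [0,0,0],
    [0,0,0],
    [0,0,0],
    [0,0,0],
    [0,0,0],
  ],
  gripper=[-1,-1,-1,-1,-1,-1,-1,-1],
)

```text
time: 9.8
tool_pos: [0.6359, 0.004, 0.2414]
ee_rot: [-3.141, 0.001, -3.14]
wrist_force: [0.3, -0.1, 0.2]
width: 0.0007
finger_force: 0.0
```

play_rows(
  translation=[
    [0,0,0],
    [0,0,0],
    [0,0,0.0275],
    [0,0,0.0275],
    [0,0,0.0275],
    [0,0,0.0275],
    [0,0,0],
    [0,0,0],
  ],
  twist=[
    [0,0,0],
    [0,0,0],
    [0,0,0],
    [0,0,0],
    [0,0,0],
    [0,0,0],
    [0,0,0],
    [0,0,0],
  ],
  gripper=[-1,-1,-1,-1,-1,-1,-1,-1],
)

```text
time: 10.6
tool_pos: [0.6365, 0.0033, 0.2387]
ee_rot: [-3.141, 0.003, 3.141]
wrist_force: [2.1, -0.9, 5.3]
width: -0.0001
finger_force: 2.6
```

play_rows(
  translation=[
    [0,0,-0.75],
    [-0.1565,0.775,0],
    [-0.1565,0.775,0],
    [-0.1565,0.775,0],
    [-0.1565,0.775,0],
    [-0.1565,0.775,0],
    [0,0,0.32],
    [0,0,0.32],
  ],
  twist=[
    [0,0,0],
    [0,0,0],
    [0,0,0],
    [0,0,0],
    [0,0,0],
    [0,0,0],
    [0,0,0],
    [0,0,0],
  ],
  gripper=[-1,-1,-1,-1,-1,-1,-1,-1],
)

```text
time: 11.4
tool_pos: [0.6667, 0.1591, 0.2401]
ee_rot: [-3.141, -0.002, -3.14]
wrist_force: [-0.5, -1.9, 0.7]
width: 0.0002
finger_force: 0.0
```

play_rows(
  translation=[
    [0,0,0],
    [0,0,0],
    [0,0,0.0275],
    [0,0,0.0275],
    [0,0,0.0275],
    [0,0,0.0275],
    [0,0,0],
    [0,0,0],
  ],
  twist=[
    [0,0,0],
    [0,0,0],
    [0,0,0],
    [0,0,0],
    [0,0,0],
    [0,0,0],
    [0,0,0],
    [0,0,0],
  ],
  gripper=[-1,-1,-1,-1,-1,-1,-1,-1],
)

```text
time: 12.2
tool_pos: [0.6672, 0.1574, 0.2395]
ee_rot: [-3.14, 0.001, 3.141]
wrist_force: [-3.5, -3.1, 7.8]
width: 0.0004
finger_force: 3.8
```

Run:
```python
from h import *
snap('wrist','wA.png')
```

play_rows(
  translation=[
    [0,0,-1],
    [0,0,-1],
    [0,0,-1],
    [0.283,-0.95,-1],
    [0.283,-0.95,0],
    [0.283,-0.95,0],
    [0.283,-0.95,0],
    [0.283,-0.95,0],
  ],
  twist=[
    [0,0,0],
    [0,0,0],
    [0,0,0],
    [0,0,0],
    [0,0,0],
    [0,0,0],
    [0,0,0],
    [0,0,0],
  ],
  gripper=[1,1,1,1,1,1,1,1],
)

```text
time: 13.05
tool_pos: [0.6112, -0.0288, 0.3927]
ee_rot: [3.141, 0.0, 3.141]
wrist_force: [0.1, -0.2, -0.3]
width: 0.0607
finger_force: 0.0
```

play_rows(
  translation=[
    [0.283,-0.95,0],
    [0.283,-0.95,0],
    [0.283,-0.95,0],
    [0.283,-0.95,0],
    [0.283,-0.95,0],
    [0.283,-0.95,0],
    [0.283,-0.95,0],
    [0.283,-0.95,0],
  ],
  twist=[
    [0,0,0],
    [0,0,0],
    [0,0,0],
    [0,0,0],
    [0,0,0],
    [0,0,0],
    [0,0,0],
    [0,0,0],
  ],
  gripper=[1,1,1,1,1,1,1,1],
)

```text
time: 13.85
tool_pos: [0.5204, -0.3329, 0.3926]
ee_rot: [3.141, 0.0, 3.141]
wrist_force: [1.1, -0.1, 0.6]
width: 0.0935
finger_force: 0.0
```

play_rows(
  translation=[
    [0,0,0],
    [0,0,0],
    [0,0,0],
  ],
  twist=[
    [0,0,0],
    [0,0,0],
    [0,0,0],
  ],
  gripper=[1,1,1],
)

```text
time: 14.15
tool_pos: [0.5215, -0.3305, 0.3927]
ee_rot: [3.141, 0.0, -3.141]
wrist_force: [0.9, -0.0, 0.2]
width: 0.0939
finger_force: 0.0
```

```bash
cat > p.py <<'E'
from h import *
import pickle
def tins(z=0):
    im=snap('top'); M=model('top'); m=silver(im); out=[]
    n,l,st,c=cv2.connectedComponentsWithStats(m.astype(np.uint8),connectivity=4)
    for i in range(1,n):
        if 250<st[i,4]<600:
            x,y,_=pix2w(M,[c[i]],.03)[0]
            if .3<x<.75 and -.26<y<.27:
                print(st[i,4],np.round(fit(M,l==i,(x,y,0)),4))
if __name__=='__main__':
    tins()
E
python3 - <<'E'
from p import *
tins()
o=robot.get_obs();print(o['tool_pos'],o['ee_rot']);M=model('wrist')
pickle.dump(M,open('Mm.pkl','wb'))
im=snap('wrist','wmat.png')
print(w2pix(M,box(.5198,-.3364,.268,0,.1,.074,.008))[1::2])
E
```

```text
380 [ 0.6329  0.166  -0.2221  0.0427]
391 [ 0.6218 -0.158   0.2491  0.0556]
378 [ 0.6007  0.0051 -0.0576  0.044 ]
390 [ 0.4691 -0.145  -0.3846  0.0488]
379 [ 0.4594  0.0076 -0.0697  0.051 ]
386 [0.4456 0.1486 0.3699 0.0473]
[ 0.52170767 -0.3301405   0.39291083] [ 3.14107698e+00  3.38994683e-04 -3.14028703e+00]
[[207.0041844  133.21098923]
 [269.77283561 115.71304522]
 [231.63101235 213.20884039]
 [290.77057328 197.83945876]]
```

View pics/wmat.png

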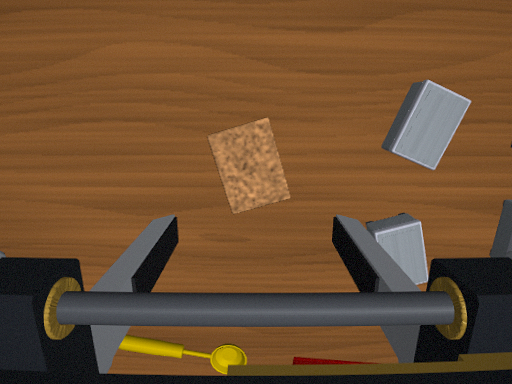

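Run:
```python
from p import *
M=pickle.load(open('Mm.pkl','rb'))
im=cv2.imread('pics/wmat.png'); 
h=cv2.cvtColor(im,cv2.COLOR_BGR2HSV); print(h[165,250],h[190,180])
m=((im[...,2].astype(int)>165)).astype(np.uint8); m=cv2.morphologyEx(m,cv2.MORPH_CLOSE,np.ones((7,7)))
m=cv2.morphologyEx(m,cv2.MORPH_OPEN,np.ones((7,7)))
n,l=cv2.connectedComponents(m); 
if l[165,250]: print((l==l[165,250]).sum(),np.round(fit(M,l==l[165,250],(.52,-.336,.27),size=(.1,.074,.008)),4))
w=pix2w(M,[(208,135.5),(268,118),(290,197),(233,213)],.008);print(np.round(w,4),w.mean(0))
for a,b in((3,0),(2,1)): d=w[b]-w[a];print(np.arctan2(-d[1],-d[0]),np.hypot(*d[:2]))
```

```text
[ 14 139 171] [ 14 164 140]
4803 [ 0.5219 -0.3367  0.3003  0.1117]
[[ 0.484  -0.3843  0.008 ]
 [ 0.4643 -0.3159  0.008 ]
 [ 0.5572 -0.2884  0.008 ]
 [ 0.5775 -0.3572  0.008 ]] [ 0.52075231 -0.33645133  0.008     ]
0.2819437325824487 0.09740644696329363
0.287857487088476 0.09682974292250902
```

play_rows(
  translation=[
    [-0.502,0.86,0],
    [-0.502,0.86,0],
    [-0.502,0.86,0],
    [-0.502,0.86,0],
    [-0.502,0.86,0],
    [0,0,0.9],
    [0,0,0.9],
    [0,0,0.9],
  ],
  twist=[
    [0,0,0],
    [0,0,0],
    [0,0,0],
    [0,0,0],
    [0,0,0],
    [0,0,-0.825],
    [0,0,-0.825],
    [0,0,-0.825],
  ],
  gripper=[1,1,1,1,1,1,1,1],
)

```text
time: 15.05
tool_pos: [0.6221, -0.157, 0.2843]
ee_rot: [-3.141, 0.001, -2.888]
wrist_force: [-0.5, 0.3, -0.1]
width: 0.0936
finger_force: 0.0
```

play_rows(
  translation=[
    [0,0,0.6],
    [0,0,0],
    [0,0,0],
  ],
  twist=[
    [0,0,0],
    [0,0,0],
    [0,0,0],
  ],
  gripper=[1,1,1],
)

```text
time: 15.35
tool_pos: [0.622, -0.1583, 0.2613]
ee_rot: [3.141, 0.0, -2.893]
wrist_force: [1.3, 0.0, 0.5]
width: 0.0939
finger_force: 0.0
```

```bash
cat >> h.py <<'E'
def plan(x,y,z,th):
    """units of shift/turn from the measured pose to TCP x,y,z, yaw pi+th (shift first, then turn)"""
    o=robot.get_obs();p=o['tool_pos'];psi=o['ee_rot'][2]%(2*np.pi);dx,dy,dz=np.array([x,y,z])-p
    c,s=np.cos(psi),np.sin(psi)
    print('at',np.round(p,4),round(psi-np.pi,4),'w',round(float(o['width']),4),'-> tx %.3f ty %.3f tz %.3f turn %.3f'%((c*dx+s*dy)/.04,(s*dx-c*dy)/.04,-dz/.04,-(np.pi+th-psi)/.1))
def wfit(x,y,th,z0=0,f=None):
    """refine a tin pose from the wrist picture"""
    M=model('wrist');im=snap('wrist',f);m=silver(im)&True
    u,v=w2pix(M,[(x,y,z0+.04)])[0]
    b=blobs(im,[(u,v)],silver)[0]
    if b is None: print('no blob',u,v);return
    print('wrist fit',b.sum(),np.round(fit(M,b,(x,y,th),z0,S=2),4))
E
python3 - <<'E'
from h import *
plan(.6218,-.158,.204,.249)
wfit(.6218,-.158,.249,f='wc2.png')
E
```

```text
at [ 0.622  -0.1583  0.2613] 0.2486 w 0.0939 -> tx 0.002 ty 0.009 tz 1.433 turn -0.004
wrist fit 9295 [ 0.6232 -0.1574  0.2681  0.0628]
```

play_rows(
  translation=[
    [0,0,0.7],
    [0,0,0.73],
    [0,0,0],
    [0,0,0],
    [0,0,0],
    [0,0,0],
    [0,0,0],
    [0,0,0],
  ],
  twist=[
    [0,0,0],
    [0,0,0],
    [0,0,0],
    [0,0,0],
    [0,0,0],
    [0,0,0],
    [0,0,0],
    [0,0,0],
  ],
  gripper=[1,1,1,-1,-1,-1,-1,-1],
)

```text
time: 16.2
tool_pos: [0.6219, -0.1592, 0.2047]
ee_rot: [-3.141, 0.001, -2.894]
wrist_force: [-0.0, 3.0, 1.5]
width: 0.0577
finger_force: 1.1
```

play_rows(
  translation=[
    [0,0,0],
    [0,0,-0.5],
    [0,0,-0.8],
    [0,0,-0.8],
    [0,0,0],
    [0,0,0],
  ],
  twist=[
    [0,0,0],
    [0,0,0],
    [0,0,0],
    [0,0,0],
    [0,0,0],
    [0,0,0],
  ],
  gripper=[-1,-1,-1,-1,-1,-1],
)

```text
time: 16.8
tool_pos: [0.6216, -0.1593, 0.2872]
ee_rot: [-3.141, 0.0, -2.894]
wrist_force: [0.6, -0.0, -3.2]
width: 0.0539
finger_force: 29.9
```

Run:
```python
from h import *
plan(.5205,-.3365,.214,.28)
```

```text
at [ 0.6216 -0.1593  0.2872] 0.2472 w 0.0539 -> tx 3.536 ty -3.676 tz 1.829 turn -0.328
```

play_rows(
  translation=[
    [0.707,-0.735,0],
    [0.707,-0.735,0],
    [0.707,-0.735,0],
    [0.707,-0.735,0],
    [0.707,-0.735,0],
    [0,0,0.8],
    [0,0,0.5],
    [0,0,0],
  ],
  twist=[
    [0,0,0],
    [0,0,0],
    [0,0,0],
    [0,0,0],
    [0,0,0],
    [0,0,-0.328],
    [0,0,0],
    [0,0,0],
  ],
  gripper=[-1,-1,-1,-1,-1,-1,-1,-1],
)

```text
time: 17.6
tool_pos: [0.5182, -0.3354, 0.2278]
ee_rot: [3.13, -0.008, -2.863]
wrist_force: [-0.4, 1.5, -2.9]
width: 0.0537
finger_force: 29.9
```

play_rows(
  translation=[
    [0,0,0],
    [0,0,0],
  ],
  twist=[
    [0,0,0],
    [0,0,0],
  ],
  gripper=[-1,-1],
)

```text
time: 17.8
tool_pos: [0.521, -0.3363, 0.2361]
ee_rot: [-3.141, 0.0, -2.861]
wrist_force: [-0.1, -0.4, -2.3]
width: 0.0538
finger_force: 29.9
```

Run:
```python
from h import *
plan(.5205,-.3365,.213,.28)
snap('wrist','wp1.png')
```

```text
at [ 0.521  -0.3363  0.2361] 0.2807 w 0.0538 -> tx 0.014 ty -0.002 tz 0.576 turn 0.007
```

View pics/wp1.png

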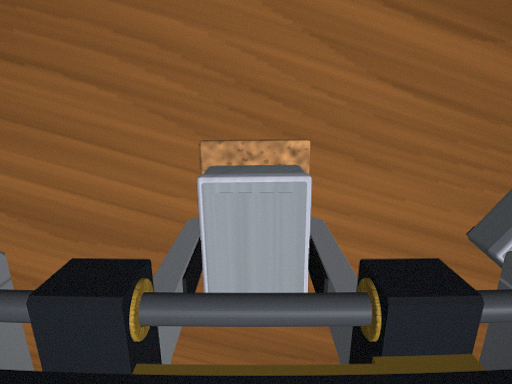

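play_rows(
  translation=[
    [0,0,0.3],
    [0,0,0.2],
    [0,0,0.09],
    [0,0,0],
    [0,0,0],
    [0,0,0],
    [0,0,0],
    [0,0,0],
  ],
  twist=[
    [0,0,0],
    [0,0,0],
    [0,0,0],
    [0,0,0],
    [0,0,0],
    [0,0,0],
    [0,0,0],
    [0,0,0],
  ],
  gripper=[-1,-1,-1,-1,1,1,1,1],
)

```text
time: 18.65
tool_pos: [0.5207, -0.3365, 0.212]
ee_rot: [-3.141, 0.0, -2.862]
wrist_force: [0.7, 0.0, 0.2]
width: 0.0825
finger_force: 0.0
```

play_rows(
  translation=[
    [0,0,-0.5],
    [0,0,-0.8],
    [0,0,-0.8],
    [0,0,-0.8],
    [0,0,0],
    [0,0,0],
  ],
  twist=[
    [0,0,0],
    [0,0,0],
    [0,0,0],
    [0,0,0],
    [0,0,0],
    [0,0,0],
  ],
  gripper=[1,1,1,1,1,1],
)

```text
time: 19.25
tool_pos: [0.5207, -0.3365, 0.3288]
ee_rot: [-3.14, 0.001, -2.861]
wrist_force: [-0.3, 0.7, -0.8]
width: 0.0938
finger_force: 0.0
```

Run:
```python
from p import *
tins()
wfit(.5205,-.3365,.28,.008)
plan(.4594,.0076,.26,-.0697)
```

```text
382 [ 0.6329  0.166  -0.2216  0.0441]
378 [ 0.6007  0.0051 -0.0576  0.044 ]
389 [ 0.4689 -0.1448 -0.3865  0.047 ]
382 [ 0.4596  0.0073 -0.0568  0.0509]
386 [0.4456 0.1486 0.3699 0.0473]
wrist fit 5950 [ 0.5218 -0.3363  0.2916  0.0532]
at [ 0.5203 -0.3362  0.326 ] 0.28 w 0.0938 -> tx -0.913 ty 8.681 tz 1.649 turn 3.497
```

play_rows(
  translation=[
    [-0.091,0.868,0],
    [-0.091,0.868,0],
    [-0.091,0.868,0],
    [-0.091,0.868,0],
    [-0.091,0.868,0],
    [-0.091,0.868,0],
    [-0.091,0.868,0],
    [-0.091,0.868,0],
  ],
  twist=[
    [0,0,0],
    [0,0,0],
    [0,0,0],
    [0,0,0],
    [0,0,0],
    [0,0,0],
    [0,0,0],
    [0,0,0],
  ],
  gripper=[1,1,1,1,1,1,1,1],
)

```text
time: 20.15
tool_pos: [0.4709, -0.06, 0.3258]
ee_rot: [3.139, -0.003, -2.862]
wrist_force: [0.1, 0.4, -0.3]
width: 0.0941
finger_force: 0.0
```

play_rows(
  translation=[
    [-0.091,0.868,0],
    [-0.091,0.868,0],
    [0,0,0.41],
    [0,0,0.41],
    [0,0,0.41],
    [0,0,0.41],
    [0,0,0],
    [0,0,0],
  ],
  twist=[
    [0,0,0],
    [0,0,0],
    [0,0,0.87],
    [0,0,0.87],
    [0,0,0.87],
    [0,0,0.87],
    [0,0,0],
    [0,0,0],
  ],
  gripper=[1,1,1,1,1,1,1,1],
)

```text
time: 20.95
tool_pos: [0.4592, 0.0074, 0.2612]
ee_rot: [3.141, -0.003, 3.075]
wrist_force: [0.6, -1.8, 0.0]
width: 0.0936
finger_force: 0.0
```

Run:
```python
from h import *
wfit(.4594,.0076,-.065)
plan(.4597,.0075,.204,-.065)
```

```text
wrist fit 9492 [ 0.4607  0.0066 -0.0683  0.0376]
at [0.4596 0.0073 0.2622] -0.0664 w 0.0939 -> tx -0.003 ty 0.005 tz 1.455 turn -0.014
```

play_rows(
  translation=[
    [0,0,0.7],
    [0,0,0.75],
    [0,0,0],
    [0,0,0],
    [0,0,0],
    [0,0,0],
    [0,0,0],
    [0,0,0],
  ],
  twist=[
    [0,0,0],
    [0,0,0],
    [0,0,0],
    [0,0,0],
    [0,0,0],
    [0,0,0],
    [0,0,0],
    [0,0,0],
  ],
  gripper=[1,1,1,-1,-1,-1,-1,-1],
)

```text
time: 21.8
tool_pos: [0.4599, 0.0073, 0.2053]
ee_rot: [3.142, 0.002, 3.074]
wrist_force: [0.4, 0.3, 0.5]
width: 0.0574
finger_force: 0.0
```

play_rows(
  translation=[
    [0,0,0],
    [0,0,-0.5],
    [0,0,-0.8],
    [0,0,-0.8],
    [0,0,-0.5],
    [-0.209,-0.848,0],
    [-0.209,-0.848,0],
    [-0.209,-0.848,0],
  ],
  twist=[
    [0,0,0],
    [0,0,0],
    [0,0,0],
    [0,0,0],
    [0,0,0],
    [0,0,0],
    [0,0,0],
    [0,0,0],
  ],
  gripper=[-1,-1,-1,-1,-1,-1,-1,-1],
)

```text
time: 22.6
tool_pos: [0.4776, -0.0967, 0.3083]
ee_rot: [3.141, -0.0, 3.075]
wrist_force: [-0.1, 0.6, -1.6]
width: 0.0534
finger_force: 30.0
```

play_rows(
  translation=[
    [-0.209,-0.848,0],
    [-0.209,-0.848,0],
    [-0.209,-0.848,0],
    [-0.209,-0.848,0],
    [-0.209,-0.848,0],
    [-0.209,-0.848,0],
    [-0.209,-0.848,0],
    [0,0,0],
  ],
  twist=[
    [0,0,0],
    [0,0,0],
    [0,0,0],
    [0,0,0],
    [0,0,0],
    [0,0,0],
    [0,0,0],
    [0,0,-0.866],
  ],
  gripper=[-1,-1,-1,-1,-1,-1,-1,-1],
)

```text
time: 23.4
tool_pos: [0.5197, -0.3407, 0.3069]
ee_rot: [-3.141, -0.002, -3.125]
wrist_force: [0.2, 1.2, -1.6]
width: 0.0538
finger_force: 30.0
```

play_rows(
  translation=[
    [0,0,0],
    [0,0,0],
    [0,0,0],
    [0,0,0.4],
    [0,0,0.3],
    [0,0,0],
    [0,0,0],
    [0,0,0],
  ],
  twist=[
    [0,0,-0.866],
    [0,0,-0.866],
    [0,0,-0.866],
    [0,0,0],
    [0,0,0],
    [0,0,0],
    [0,0,0],
    [0,0,0],
  ],
  gripper=[-1,-1,-1,-1,-1,-1,-1,-1],
)

```text
time: 24.2
tool_pos: [0.5202, -0.3368, 0.281]
ee_rot: [-3.141, 0.0, -2.863]
wrist_force: [0.4, 0.5, -1.6]
width: 0.0537
finger_force: 30.0
```

Run:
```python
from h import *
plan(.5205,-.3365,.2525,.28)
M=model('wrist')
snap('wrist','wp2.png')
```

```text
at [ 0.5202 -0.3368  0.281 ] 0.2785 w 0.0537 -> tx -0.010 ty 0.006 tz 0.711 turn -0.015
```

View pics/wp2.png

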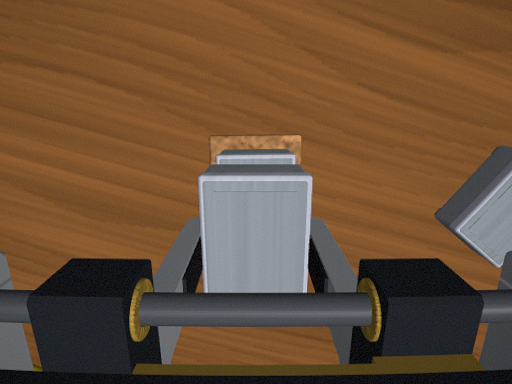

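play_rows(
  translation=[
    [0,0,0.3],
    [0,0,0.25],
    [0,0,0.155],
    [0,0,0],
    [0,0,0],
    [0,0,0],
    [0,0,0],
    [0,0,0],
  ],
  twist=[
    [0,0,0],
    [0,0,0],
    [0,0,0],
    [0,0,0],
    [0,0,0],
    [0,0,0],
    [0,0,0],
    [0,0,0],
  ],
  gripper=[-1,-1,-1,-1,1,1,1,1],
)

```text
time: 25.05
tool_pos: [0.52, -0.3367, 0.252]
ee_rot: [3.141, -0.0, -2.863]
wrist_force: [0.1, -0.0, 0.1]
width: 0.0826
finger_force: 0.0
```

play_rows(
  translation=[
    [0,0,-0.5],
    [0,0,-0.8],
    [0,0,-0.8],
    [0,0,-0.4],
    [0,0,0],
    [0,0,0],
  ],
  twist=[
    [0,0,0],
    [0,0,0],
    [0,0,0],
    [0,0,0],
    [0,0,0],
    [0,0,0],
  ],
  gripper=[1,1,1,1,1,1],
)

```text
time: 25.65
tool_pos: [0.5199, -0.3367, 0.3517]
ee_rot: [3.141, -0.0, -2.863]
wrist_force: [-0.0, 0.4, -0.7]
width: 0.0943
finger_force: 0.0
```

Run:
```python
from p import *
tins()
wfit(.5205,-.3365,.28,.048)
plan(.4456,.1486,.26,.37)
```

```text
378 [ 0.6328  0.1662 -0.2177  0.0432]
377 [ 0.6007  0.0051 -0.0512  0.0442]
390 [ 0.4691 -0.145  -0.3846  0.0488]
387 [0.4455 0.1487 0.3725 0.0488]
wrist fit 6678 [ 0.5198 -0.3371  0.2791  0.0603]
at [ 0.5198 -0.3366  0.3501] 0.2784 w 0.0943 -> tx -1.552 ty 12.172 tz 2.252 turn -0.916
```

play_rows(
  translation=[
    [-0.119,0.936,0],
    [-0.119,0.936,0],
    [-0.119,0.936,0],
    [-0.119,0.936,0],
    [-0.119,0.936,0],
    [-0.119,0.936,0],
    [-0.119,0.936,0],
    [-0.119,0.936,0],
  ],
  twist=[
    [0,0,0],
    [0,0,0],
    [0,0,0],
    [0,0,0],
    [0,0,0],
    [0,0,0],
    [0,0,0],
    [0,0,0],
  ],
  gripper=[1,1,1,1,1,1,1,1],
)

```text
time: 26.55
tool_pos: [0.4735, -0.0368, 0.3504]
ee_rot: [3.14, -0.003, -2.863]
wrist_force: [0.3, 0.5, -0.0]
width: 0.0938
finger_force: 0.0
```

play_rows(
  translation=[
    [-0.119,0.936,0],
    [-0.119,0.936,0],
    [-0.119,0.936,0],
    [-0.119,0.936,0],
    [-0.119,0.936,0],
    [0,0,0.75],
    [0,0,0.75],
    [0,0,0.75],
  ],
  twist=[
    [0,0,0],
    [0,0,0],
    [0,0,0],
    [0,0,0],
    [0,0,0],
    [0,0,-0.3],
    [0,0,-0.3],
    [0,0,-0.3],
  ],
  gripper=[1,1,1,1,1,1,1,1],
)

```text
time: 27.35
tool_pos: [0.4449, 0.1487, 0.2598]
ee_rot: [3.141, -0.002, -2.77]
wrist_force: [0.8, -0.3, 0.1]
width: 0.0945
finger_force: 0.0
```

play_rows(
  translation=[
    [0,0,0],
    [0,0,0],
    [0,0,0],
  ],
  twist=[
    [0,0,0],
    [0,0,0],
    [0,0,0],
  ],
  gripper=[1,1,1],
)

```text
time: 27.65
tool_pos: [0.4463, 0.1482, 0.2637]
ee_rot: [-3.141, 0.002, -2.774]
wrist_force: [-0.0, 0.7, 0.8]
width: 0.0942
finger_force: 0.0
```

Run:
```python
from h import *
wfit(.4456,.1486,.37)
plan(.4458,.1486,.204,.37)
```

```text
wrist fit 9104 [0.4466 0.1475 0.3694 0.0629]
at [0.4464 0.1482 0.2641] 0.368 w 0.0943 -> tx 0.011 ty 0.014 tz 1.502 turn -0.020
```

play_rows(
  translation=[
    [0,0,0.75],
    [0,0,0.74],
    [0,0,0],
    [0,0,0],
    [0,0,0],
    [0,0,0],
    [0,0,0],
    [0,0,0],
  ],
  twist=[
    [0,0,0],
    [0,0,0],
    [0,0,0],
    [0,0,0],
    [0,0,0],
    [0,0,0],
    [0,0,0],
    [0,0,0],
  ],
  gripper=[1,1,1,-1,-1,-1,-1,-1],
)

```text
time: 28.5
tool_pos: [0.4459, 0.1483, 0.2034]
ee_rot: [-3.141, 0.001, -2.773]
wrist_force: [0.4, 0.5, 0.3]
width: 0.0576
finger_force: 0.0
```

play_rows(
  translation=[
    [0,0,0],
    [0,0,-0.5],
    [0,0,-0.8],
    [0,0,-0.8],
    [0,0,-0.8],
    [0,0,-0.5],
    [0.202,-0.921,0],
    [0.202,-0.921,0],
  ],
  twist=[
    [0,0,0],
    [0,0,0],
    [0,0,0],
    [0,0,0],
    [0,0,0],
    [0,0,0],
    [0,0,0],
    [0,0,0],
  ],
  gripper=[-1,-1,-1,-1,-1,-1,-1,-1],
)

```text
time: 29.3
tool_pos: [0.4571, 0.0735, 0.3393]
ee_rot: [-3.141, 0.001, -2.77]
wrist_force: [0.7, -0.3, -2.2]
width: 0.0537
finger_force: 30.0
```

play_rows(
  translation=[
    [0.202,-0.921,0],
    [0.202,-0.921,0],
    [0.202,-0.921,0],
    [0.202,-0.921,0],
    [0.202,-0.921,0],
    [0.202,-0.921,0],
    [0.202,-0.921,0],
    [0.202,-0.921,0],
  ],
  twist=[
    [0,0,0],
    [0,0,0],
    [0,0,0],
    [0,0,0],
    [0,0,0],
    [0,0,0],
    [0,0,0],
    [0,0,0],
  ],
  gripper=[-1,-1,-1,-1,-1,-1,-1,-1],
)

```text
time: 30.1
tool_pos: [0.5029, -0.226, 0.3378]
ee_rot: [3.14, -0.001, -2.773]
wrist_force: [-0.2, -0.1, -2.6]
width: 0.0539
finger_force: 30.0
```

play_rows(
  translation=[
    [0.202,-0.921,0],
    [0.202,-0.921,0],
    [0.202,-0.921,0],
    [0,0,0],
    [0,0,0],
    [0,0,0],
    [0,0,0],
  ],
  twist=[
    [0,0,0],
    [0,0,0],
    [0,0,0],
    [0,0,0.88],
    [0,0,0],
    [0,0,0],
    [0,0,0],
  ],
  gripper=[-1,-1,-1,-1,-1,-1,-1],
)

```text
time: 30.8
tool_pos: [0.5273, -0.3261, 0.3384]
ee_rot: [-3.136, -0.008, -2.877]
wrist_force: [-0.1, 0.4, -2.2]
width: 0.0543
finger_force: 30.0
```

Run:
```python
from h import *
plan(.5205,-.3365,.2925,.28)
```

```text
at [ 0.5273 -0.3261  0.3384] 0.2648 w 0.0543 -> tx 0.231 ty -0.206 tz 1.146 turn -0.152
```

play_rows(
  translation=[
    [0,0,0],
    [0,0,0],
  ],
  twist=[
    [0,0,0],
    [0,0,0],
  ],
  gripper=[-1,-1],
)

```text
time: 31.0
tool_pos: [0.5273, -0.3263, 0.3388]
ee_rot: [-3.136, -0.007, -2.878]
wrist_force: [0.6, -0.7, -0.9]
width: 0.0535
finger_force: 30.0
```

Run:
```python
from h import *
plan(.5205,-.3365,.2925,.28);o=robot.get_obs();print(o['joint_positions'],o['ee_rot'])
```

```text
at [ 0.5273 -0.3263  0.3388] 0.264 w 0.0535 -> tx 0.232 ty -0.203 tz 1.159 turn -0.160
[-0.64319211  0.26319984  1.2979262  -0.00922085  1.5800398  -2.47809342] [-3.13557733 -0.00700108 -2.87759593]
```

```bash
cat >> h.py <<'E'
from scipy.spatial.transform import Rotation as Ro
def plan(x,y,z,th):
    """units (40 mm, 0.1 rad): shift in the present tool frame, and turn in tool frame, to TCP x,y,z pointing down with yaw pi+th"""
    o=robot.get_obs();p=o['tool_pos'];R=Ro.from_euler('xyz',o['ee_rot']);W=Ro.from_euler('xyz',[np.pi,0,np.pi+th])
    print('at',np.round(p,4),round(o['ee_rot'][2]%(2*np.pi)-np.pi,4),'w',round(float(o['width']),4),'q6 %.2f'%o['joint_positions'][5],'-> shift',np.round(R.inv().apply(np.array([x,y,z])-p)/.04,3),'turn',np.round((R.inv()*W).as_rotvec()/.1,3))
E
python3 - <<'E'
from h import *
plan(.5205,-.3365,.2925,.28)
E
```

```text
at [ 0.5273 -0.3263  0.3388] 0.264 w 0.0535 q6 -2.48 -> shift [ 0.224 -0.196  1.161] turn [-0.06 -0.07 -0.16]
```

play_rows(
  translation=[
    [0.224,-0.196,0],
    [0,0,0],
    [0,0,0.3],
    [0,0,0.3],
    [0,0,0],
    [0,0,0],
  ],
  twist=[
    [0,0,0],
    [-0.06,-0.07,-0.16],
    [0,0,0],
    [0,0,0],
    [0,0,0],
    [0,0,0],
  ],
  gripper=[-1,-1,-1,-1,-1,-1],
)

```text
time: 31.6
tool_pos: [0.5206, -0.3365, 0.3132]
ee_rot: [3.139, -0.002, -2.863]
wrist_force: [0.0, -0.7, -2.3]
width: 0.0535
finger_force: 30.0
```

Run:
```python
from h import *
plan(.5205,-.3365,.2925,.28)
snap('wrist','wp3.png')
```

```text
at [ 0.5206 -0.3365  0.3132] 0.279 w 0.0535 q6 -2.52 -> shift [ 0.001 -0.001  0.519] turn [ 0.024 -0.017 -0.01 ]
```

View pics/wp3.png

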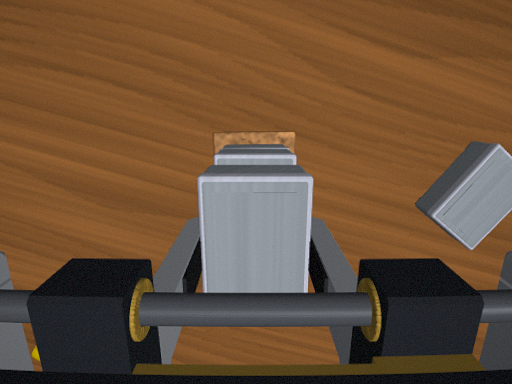

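play_rows(
  translation=[
    [0,0,0.25],
    [0,0,0.17],
    [0,0,0.1],
    [0,0,0],
    [0,0,0],
    [0,0,0],
    [0,0,0],
    [0,0,0],
  ],
  twist=[
    [0,0,0],
    [0,0,0],
    [0,0,0],
    [0,0,0],
    [0,0,0],
    [0,0,0],
    [0,0,0],
    [0,0,0],
  ],
  gripper=[-1,-1,-1,-1,-1,1,1,1],
)

```text
time: 32.45
tool_pos: [0.5209, -0.3368, 0.2948]
ee_rot: [-3.141, 0.001, -2.863]
wrist_force: [-0.6, -0.6, -0.0]
width: 0.0745
finger_force: 0.0
```

play_rows(
  translation=[
    [0,0,0],
    [0,0,-0.5],
    [0,0,-0.8],
    [0,0,-0.8],
    [0,0,-0.4],
    [0,0,0],
    [0,0,0],
  ],
  twist=[
    [0,0,0],
    [0,0,0],
    [0,0,0],
    [0,0,0],
    [0,0,0],
    [0,0,0],
    [0,0,0],
  ],
  gripper=[1,1,1,1,1,1,1],
)

```text
time: 33.15
tool_pos: [0.5207, -0.3367, 0.3936]
ee_rot: [3.141, -0.0, -2.863]
wrist_force: [-0.6, 0.5, 0.0]
width: 0.0937
finger_force: 0.0
```

Run:
```python
from p import *
tins()
wfit(.5205,-.3365,.28,.088)
plan(.6328,.1662,.26,-.22)
```

```text
378 [ 0.6328  0.1662 -0.2177  0.0432]
376 [ 0.6008  0.0051 -0.0468  0.0446]
390 [ 0.4691 -0.145  -0.3846  0.0488]
wrist fit 6990 [ 0.5199 -0.3377  0.2813  0.0528]
at [ 0.5206 -0.3366  0.3918] 0.2788 w 0.0937 q6 -2.52 -> shift [-6.164 11.303  3.315] turn [ 0.025 -0.03   4.988]
```

play_rows(
  translation=[
    [-0.44,0.807,0],
    [-0.44,0.807,0],
    [-0.44,0.807,0],
    [-0.44,0.807,0],
    [-0.44,0.807,0],
    [-0.44,0.807,0],
    [-0.44,0.807,0],
    [-0.44,0.807,0],
  ],
  twist=[
    [0,0,0],
    [0,0,0],
    [0,0,0],
    [0,0,0],
    [0,0,0],
    [0,0,0],
    [0,0,0],
    [0,0,0],
  ],
  gripper=[1,1,1,1,1,1,1,1],
)

```text
time: 34.05
tool_pos: [0.585, -0.0482, 0.3918]
ee_rot: [3.14, -0.003, -2.863]
wrist_force: [0.0, -0.5, -0.4]
width: 0.0942
finger_force: 0.0
```

play_rows(
  translation=[
    [-0.44,0.807,0],
    [-0.44,0.807,0],
    [-0.44,0.807,0],
    [-0.44,0.807,0],
    [-0.44,0.807,0],
    [-0.44,0.807,0],
    [0,0,0.55],
    [0,0,0.55],
  ],
  twist=[
    [0,0,0],
    [0,0,0],
    [0,0,0],
    [0,0,0],
    [0,0,0],
    [0,0,0],
    [0,0,0.831],
    [0,0,0.831],
  ],
  gripper=[1,1,1,1,1,1,1,1],
)

```text
time: 34.85
tool_pos: [0.6331, 0.1672, 0.3479]
ee_rot: [3.141, -0.002, -3.03]
wrist_force: [0.2, -0.8, -0.3]
width: 0.0939
finger_force: 0.0
```

play_rows(
  translation=[
    [0,0,0.55],
    [0,0,0.55],
    [0,0,0.55],
    [0,0,0.55],
    [0,0,0],
    [0,0,0],
    [0,0,0],
  ],
  twist=[
    [0,0,0.831],
    [0,0,0.831],
    [0,0,0.831],
    [0,0,0.831],
    [0,0,0],
    [0,0,0],
    [0,0,0],
  ],
  gripper=[1,1,1,1,1,1,1],
)

```text
time: 35.55
tool_pos: [0.6335, 0.1656, 0.2631]
ee_rot: [3.141, 0.001, 2.923]
wrist_force: [-0.4, 0.0, 1.5]
width: 0.0941
finger_force: 0.0
```

Run:
```python
from h import *
wfit(.6328,.1662,-.22)
plan(.6330,.1660,.204,-.22)
```

```text
wrist fit 9451 [ 0.6336  0.1646 -0.2171  0.0313]
at [0.6336 0.1657 0.2636] -0.2188 w 0.0941 q6 -1.18 -> shift [0.019 0.004 1.49 ] turn [0.011 0.021 0.012]
```

play_rows(
  translation=[
    [0,0,0.75],
    [0,0,0.74],
    [0,0,0],
    [0,0,0],
    [0,0,0],
    [0,0,0],
    [0,0,0],
    [0,0,0],
  ],
  twist=[
    [0,0,0],
    [0,0,0],
    [0,0,0],
    [0,0,0],
    [0,0,0],
    [0,0,0],
    [0,0,0],
    [0,0,0],
  ],
  gripper=[1,1,1,-1,-1,-1,-1,-1],
)

```text
time: 36.4
tool_pos: [0.6332, 0.1656, 0.2029]
ee_rot: [3.141, 0.0, 2.922]
wrist_force: [-0.0, -0.4, 0.4]
width: 0.0575
finger_force: 0.0
```

play_rows(
  translation=[
    [0,0,0],
    [0,0,-0.5],
    [0,0,-0.8],
    [0,0,-0.8],
    [0,0,-0.8],
    [0,0,-0.8],
    [0,0,-0.5],
    [0.002,-0.919,0],
  ],
  twist=[
    [0,0,0],
    [0,0,0],
    [0,0,0],
    [0,0,0],
    [0,0,0],
    [0,0,0],
    [0,0,0],
    [0,0,0],
  ],
  gripper=[-1,-1,-1,-1,-1,-1,-1,-1],
)

```text
time: 37.2
tool_pos: [0.6256, 0.1326, 0.3742]
ee_rot: [3.137, 0.006, 2.927]
wrist_force: [1.6, -0.6, -2.1]
width: 0.0538
finger_force: 30.0
```

play_rows(
  translation=[
    [0.002,-0.919,0],
    [0.002,-0.919,0],
    [0.002,-0.919,0],
    [0.002,-0.919,0],
    [0.002,-0.919,0],
    [0.002,-0.919,0],
    [0.002,-0.919,0],
    [0.002,-0.919,0],
  ],
  twist=[
    [0,0,0],
    [0,0,0],
    [0,0,0],
    [0,0,0],
    [0,0,0],
    [0,0,0],
    [0,0,0],
    [0,0,0],
  ],
  gripper=[-1,-1,-1,-1,-1,-1,-1,-1],
)

```text
time: 38.0
tool_pos: [0.5597, -0.1585, 0.3695]
ee_rot: [3.141, -0.002, 2.922]
wrist_force: [0.2, 0.1, -1.6]
width: 0.0539
finger_force: 30.0
```

play_rows(
  translation=[
    [0.002,-0.919,0],
    [0.002,-0.919,0],
    [0.002,-0.919,0],
    [0.002,-0.919,0],
    [0.002,-0.919,0],
    [0,0,0],
    [0,0,0],
    [0,0,0],
  ],
  twist=[
    [0,0,0],
    [0,0,0],
    [0,0,0],
    [0,0,0],
    [0,0,0],
    [0,0,-0.83],
    [0,0,-0.83],
    [0,0,-0.83],
  ],
  gripper=[-1,-1,-1,-1,-1,-1,-1,-1],
)

```text
time: 38.8
tool_pos: [0.5196, -0.337, 0.3691]
ee_rot: [3.14, -0.002, -3.11]
wrist_force: [-0.3, 1.0, -2.6]
width: 0.0539
finger_force: 30.0
```

play_rows(
  translation=[
    [0,0,0],
    [0,0,0],
    [0,0,0],
    [0,0,0],
    [0,0,0],
    [0,0,0],
  ],
  twist=[
    [0,0,-0.83],
    [0,0,-0.83],
    [0,0,-0.83],
    [0,0,0],
    [0,0,0],
    [0,0,0],
  ],
  gripper=[-1,-1,-1,-1,-1,-1],
)

```text
time: 39.4
tool_pos: [0.5199, -0.3364, 0.3699]
ee_rot: [3.141, -0.001, -2.864]
wrist_force: [0.3, 0.1, -2.4]
width: 0.054
finger_force: 30.0
```

Run:
```python
from h import *
plan(.5205,-.3365,.3325,.28)
snap('wrist','wp4.png')
```

```text
at [ 0.5199 -0.3364  0.3699] 0.2772 w 0.054 q6 -2.51 -> shift [-0.014 -0.007  0.935] turn [ 0.009 -0.006 -0.028]
```

View pics/wp4.png

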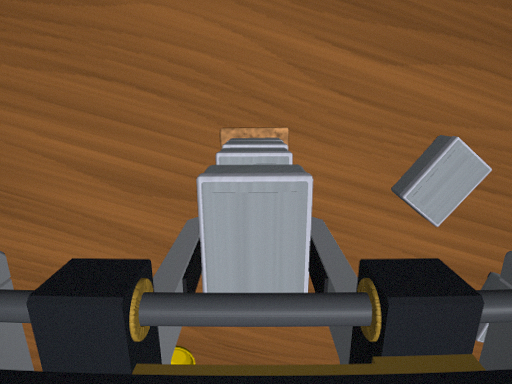

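Column aligned under the held tin (image x ≈ 255 for all). Lowering gently.

play_rows(
  translation=[
    [0,0,0.35],
    [0,0,0.3],
    [0,0,0.2],
    [0,0,0.08],
    [0,0,0],
    [0,0,0],
    [0,0,0],
  ],
  twist=[
    [0,0,0],
    [0,0,0],
    [0,0,0],
    [0,0,0],
    [0,0,0],
    [0,0,0],
    [0,0,0],
  ],
  gripper=[-1,-1,-1,-1,-1,-1,-1],
)

```text
time: 40.15
tool_pos: [0.52, -0.3365, 0.3337]
ee_rot: [-3.141, 0.0, -2.863]
wrist_force: [0.7, -0.4, -1.4]
width: 0.0539
finger_force: 30.0
```

play_rows(
  translation=[
    [0,0,0.03],
    [0,0,0],
    [0,0,0],
    [0,0,0],
    [0,0,0],
    [0,0,0],
    [0,0,0],
  ],
  twist=[
    [0,0,0],
    [0,0,0],
    [0,0,0],
    [0,0,0],
    [0,0,0],
    [0,0,0],
    [0,0,0],
  ],
  gripper=[-1,-1,1,1,1,1,1],
)

```text
time: 40.85
tool_pos: [0.52, -0.3365, 0.3321]
ee_rot: [3.142, 0.0, -2.863]
wrist_force: [0.0, 0.6, 0.2]
width: 0.0905
finger_force: 0.0
```

play_rows(
  translation=[
    [0,0,-0.5],
    [0,0,-0.8],
    [0,0,-0.8],
    [0,0,-0.4],
    [0,0,0],
    [0,0,0],
  ],
  twist=[
    [0,0,0],
    [0,0,0],
    [0,0,0],
    [0,0,0],
    [0,0,0],
    [0,0,0],
  ],
  gripper=[1,1,1,1,1,1],
)

```text
time: 41.45
tool_pos: [0.52, -0.3364, 0.4314]
ee_rot: [3.141, -0.0, -2.863]
wrist_force: [-0.0, -0.2, -1.0]
width: 0.0939
finger_force: 0.0
```

Run:
```python
from p import *
tins()
wfit(.5205,-.3365,.28,.128)
plan(.4691,-.145,.26,-.39)
```

```text
376 [ 0.6008  0.0051 -0.057   0.0457]
389 [ 0.4689 -0.1448 -0.3865  0.047 ]
wrist fit 6720 [ 0.5207 -0.337   0.2823  0.0539]
at [ 0.5199 -0.3364  0.4297] 0.2783 w 0.0938 q6 -2.51 -> shift [-0.102  4.937  4.258] turn [ 0.023 -0.033  6.683]
```

play_rows(
  translation=[
    [-0.02,0.987,0],
    [-0.02,0.987,0],
    [-0.02,0.987,0],
    [-0.02,0.987,0],
    [-0.02,0.987,0],
    [0,0,0.608],
    [0,0,0.608],
    [0,0,0.608],
  ],
  twist=[
    [0,0,0],
    [0,0,0],
    [0,0,0],
    [0,0,0],
    [0,0,0],
    [0,0,0.955],
    [0,0,0.955],
    [0,0,0.955],
  ],
  gripper=[1,1,1,1,1,1,1,1],
)

```text
time: 42.35
tool_pos: [0.4691, -0.1448, 0.3567]
ee_rot: [3.141, -0.002, 3.13]
wrist_force: [0.6, -0.3, 0.3]
width: 0.0939
finger_force: 0.0
```

play_rows(
  translation=[
    [0,0,0.608],
    [0,0,0.608],
    [0,0,0.608],
    [0,0,0.608],
    [0,0,0],
    [0,0,0],
    [0,0,0],
  ],
  twist=[
    [0,0,0.955],
    [0,0,0.955],
    [0,0,0.955],
    [0,0,0.955],
    [0,0,0],
    [0,0,0],
    [0,0,0],
  ],
  gripper=[1,1,1,1,1,1,1],
)

```text
time: 43.05
tool_pos: [0.4699, -0.1457, 0.2628]
ee_rot: [3.142, 0.001, 2.753]
wrist_force: [1.1, -0.6, 0.5]
width: 0.0937
finger_force: 0.0
```

Run:
```python
from h import *
wfit(.469,-.145,-.386)
plan(.469,-.145,.204,-.39)
```

```text
wrist fit 9491 [ 0.4707 -0.1458 -0.3886  0.0253]
at [ 0.47   -0.1457  0.2632] -0.3892 w 0.0941 q6 -1.60 -> shift [0.034 0.007 1.479] turn [0.001 0.023 0.008]
```

play_rows(
  translation=[
    [0,0,0.75],
    [0,0,0.73],
    [0,0,0],
    [0,0,0],
    [0,0,0],
    [0,0,0],
    [0,0,0],
    [0,0,0],
  ],
  twist=[
    [0,0,0],
    [0,0,0],
    [0,0,0],
    [0,0,0],
    [0,0,0],
    [0,0,0],
    [0,0,0],
    [0,0,0],
  ],
  gripper=[1,1,1,-1,-1,-1,-1,-1],
)

```text
time: 43.9
tool_pos: [0.4697, -0.1456, 0.2031]
ee_rot: [3.142, 0.001, 2.751]
wrist_force: [-0.4, -0.4, -0.8]
width: 0.0574
finger_force: 0.0
```

play_rows(
  translation=[
    [0,0,0],
    [0,0,-0.5],
    [0,0,-0.8],
    [0,0,-0.8],
    [0,0,-0.3],
    [0.373,0.909,0],
    [0.373,0.909,0],
    [0.373,0.909,0],
  ],
  twist=[
    [0,0,0],
    [0,0,0],
    [0,0,0],
    [0,0,0],
    [0,0,0],
    [0,0,0],
    [0,0,0],
    [0,0,0],
  ],
  gripper=[-1,-1,-1,-1,-1,-1,-1,-1],
)

```text
time: 44.7
tool_pos: [0.4691, -0.0266, 0.2973]
ee_rot: [-3.141, -0.002, 2.75]
wrist_force: [1.2, -0.4, -1.1]
width: 0.0539
finger_force: 30.0
```

play_rows(
  translation=[
    [0.373,0.909,0],
    [0.373,0.909,0],
    [0.373,0.909,0],
    [0.373,0.909,0],
    [0.373,0.909,0],
    [0.373,0.909,0],
    [0.373,0.909,0],
    [0.373,0.909,0],
  ],
  twist=[
    [0,0,0],
    [0,0,0],
    [0,0,0],
    [0,0,0],
    [0,0,0],
    [0,0,0],
    [0,0,0],
    [0,0,0],
  ],
  gripper=[-1,-1,-1,-1,-1,-1,-1,-1],
)

```text
time: 45.5
tool_pos: [0.4693, 0.2883, 0.2969]
ee_rot: [-3.14, -0.002, 2.752]
wrist_force: [-0.1, -0.3, -2.3]
width: 0.0539
finger_force: 30.0
```

play_rows(
  translation=[
    [0.373,0.909,0],
    [0.373,0.909,0],
    [0,0,0.5],
    [0,0,0.5],
    [0,0,0.5],
    [0,0,0],
    [0,0,0],
    [0,0,0],
  ],
  twist=[
    [0,0,0],
    [0,0,0],
    [0,0,-0.977],
    [0,0,-0.977],
    [0,0,-0.977],
    [0,0,0],
    [0,0,0],
    [0,0,0],
  ],
  gripper=[-1,-1,-1,-1,-1,-1,-1,-1],
)

```text
time: 46.3
tool_pos: [0.4703, 0.3655, 0.2396]
ee_rot: [3.14, 0.001, 3.043]
wrist_force: [0.6, -0.3, -1.8]
width: 0.0538
finger_force: 30.0
```

Run:
```python
from h import *
plan(.4702,.3651,.208,-.0956)
snap('wrist','wp5.png')
```

```text
at [0.4703 0.3655 0.2396] -0.0986 w 0.0538 q6 -0.91 -> shift [ 0.003 -0.011  0.789] turn [ 0.012  0.009 -0.03 ]
```

View pics/wp5.png

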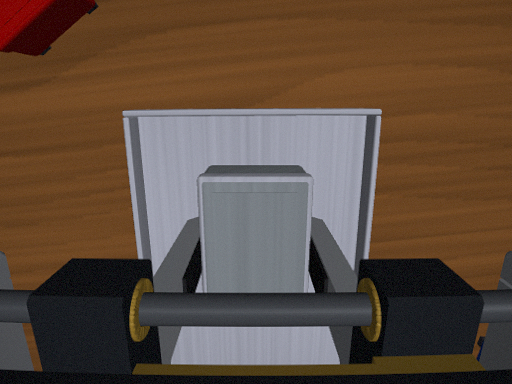

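play_rows(
  translation=[
    [0,0,0.4],
    [0,0,0.25],
    [0,0,0.15],
    [0,0,0],
    [0,0,0],
    [0,0,0],
    [0,0,0],
    [0,0,0],
  ],
  twist=[
    [0,0,0],
    [0,0,0],
    [0,0,0],
    [0,0,0],
    [0,0,0],
    [0,0,0],
    [0,0,0],
    [0,0,0],
  ],
  gripper=[-1,-1,-1,-1,-1,1,1,1],
)

```text
time: 47.15
tool_pos: [0.4701, 0.3655, 0.2071]
ee_rot: [3.141, 0.0, 3.044]
wrist_force: [-0.2, 0.2, 0.4]
width: 0.0742
finger_force: 0.0
```

play_rows(
  translation=[
    [0,0,0],
    [0,0,-0.5],
    [0,0,-0.8],
    [0,0,-0.8],
    [0,0,-0.4],
    [0,0,0],
    [0,0,0],
  ],
  twist=[
    [0,0,0],
    [0,0,0],
    [0,0,0],
    [0,0,0],
    [0,0,0],
    [0,0,0],
    [0,0,0],
  ],
  gripper=[1,1,1,1,1,1,1],
)

```text
time: 47.85
tool_pos: [0.4699, 0.3653, 0.3063]
ee_rot: [3.141, -0.0, 3.044]
wrist_force: [-0.8, -0.6, 0.1]
width: 0.0939
finger_force: 0.0
```

Run:
```python
from p import *
tins()
plan(.6008,.0050,.26,-.055)
```

```text
375 [ 0.6008  0.0051 -0.0581  0.0444]
at [0.4697 0.3652 0.3052] -0.0971 w 0.0935 q6 -0.91 -> shift [-4.139 -8.643  1.13 ] turn [-0.011 -0.021 -0.421]
```

play_rows(
  translation=[
    [-0.414,-0.864,0],
    [-0.414,-0.864,0],
    [-0.414,-0.864,0],
    [-0.414,-0.864,0],
    [-0.414,-0.864,0],
    [-0.414,-0.864,0],
    [-0.414,-0.864,0],
    [-0.414,-0.864,0],
  ],
  twist=[
    [0,0,0],
    [0,0,0],
    [0,0,0],
    [0,0,0],
    [0,0,0],
    [0,0,0],
    [0,0,0],
    [0,0,0],
  ],
  gripper=[1,1,1,1,1,1,1,1],
)

```text
time: 48.7
tool_pos: [0.5749, 0.0758, 0.3041]
ee_rot: [-3.141, -0.004, 3.045]
wrist_force: [0.9, 0.9, -0.2]
width: 0.0939
finger_force: 0.0
```

play_rows(
  translation=[
    [-0.414,-0.864,0],
    [-0.414,-0.864,0],
    [0,0,0.6],
    [0,0,0.53],
    [0,0,0],
    [0,0,0],
    [0,0,0],
  ],
  twist=[
    [0,0,0],
    [0,0,0],
    [0,0,-0.21],
    [0,0,-0.21],
    [0,0,0],
    [0,0,0],
    [0,0,0],
  ],
  gripper=[1,1,1,1,1,1,1],
)

```text
time: 49.4
tool_pos: [0.6015, 0.0057, 0.262]
ee_rot: [3.141, 0.001, 3.087]
wrist_force: [0.2, -0.6, 0.0]
width: 0.0941
finger_force: 0.0
```

Run:
```python
from h import *
wfit(.6008,.005,-.055)
plan(.601,.0048,.204,-.055)
```

```text
wrist fit 9567 [ 0.6013  0.0043 -0.0547  0.0255]
at [0.6016 0.0057 0.2625] -0.0548 w 0.0938 q6 -1.60 -> shift [ 0.016 -0.023  1.462] turn [0.002 0.016 0.002]
```

play_rows(
  translation=[
    [0,0,0.75],
    [0,0,0.71],
    [0,0,0],
    [0,0,0],
    [0,0,0],
    [0,0,0],
    [0,0,0],
    [0,0,0],
  ],
  twist=[
    [0,0,0],
    [0,0,0],
    [0,0,0],
    [0,0,0],
    [0,0,0],
    [0,0,0],
    [0,0,0],
    [0,0,0],
  ],
  gripper=[1,1,1,-1,-1,-1,-1,-1],
)

```text
time: 50.25
tool_pos: [0.6014, 0.0054, 0.2035]
ee_rot: [3.141, 0.001, 3.086]
wrist_force: [-0.6, -0.8, 0.5]
width: 0.0574
finger_force: 0.0
```

play_rows(
  translation=[
    [0,0,0],
    [0,0,-0.5],
    [0,0,-0.8],
    [0,0,-0.8],
    [0,0,-0.3],
    [0.102,0.87,0],
    [0.102,0.87,0],
    [0.102,0.87,0],
  ],
  twist=[
    [0,0,0],
    [0,0,0],
    [0,0,0],
    [0,0,0],
    [0,0,0],
    [0,0,0],
    [0,0,0],
    [0,0,0],
  ],
  gripper=[-1,-1,-1,-1,-1,-1,-1,-1],
)

```text
time: 51.05
tool_pos: [0.5944, 0.111, 0.2976]
ee_rot: [3.142, -0.002, 3.085]
wrist_force: [0.8, 0.1, -1.9]
width: 0.0539
finger_force: 30.0
```

play_rows(
  translation=[
    [0.102,0.87,0],
    [0.102,0.87,0],
    [0.102,0.87,0],
    [0.102,0.87,0],
    [0.102,0.87,0],
    [0.102,0.87,0],
    [0.102,0.87,0],
    [0,0,0],
  ],
  twist=[
    [0,0,0],
    [0,0,0],
    [0,0,0],
    [0,0,0],
    [0,0,0],
    [0,0,0],
    [0,0,0],
    [0,0,0.406],
  ],
  gripper=[-1,-1,-1,-1,-1,-1,-1,-1],
)

```text
time: 51.85
tool_pos: [0.5783, 0.3593, 0.2966]
ee_rot: [3.141, -0.003, 3.05]
wrist_force: [-0.2, -1.2, -2.1]
width: 0.0544
finger_force: 30.0
```

play_rows(
  translation=[
    [0,0,0.5],
    [0,0,0.5],
    [0,0,0.5],
    [0,0,0],
    [0,0,0],
    [0,0,0],
  ],
  twist=[
    [0,0,0],
    [0,0,0],
    [0,0,0],
    [0,0,0],
    [0,0,0],
    [0,0,0],
  ],
  gripper=[-1,-1,-1,-1,-1,-1],
)

```text
time: 52.45
tool_pos: [0.58, 0.3552, 0.2401]
ee_rot: [3.14, 0.001, 3.046]
wrist_force: [0.4, 0.1, -1.6]
width: 0.0536
finger_force: 30.0
```

Run:
```python
from h import *
plan(.5797,.3545,.2075,-.0956)
```

```text
at [0.58   0.3552 0.2401] -0.0958 w 0.0536 q6 -1.01 -> shift [ 0.007 -0.02   0.814] turn [ 0.012  0.011 -0.002]
```

Release, then rise and withdraw toward a clear spot.

play_rows(
  translation=[
    [0,0,0.4],
    [0,0,0.25],
    [0,0,0.165],
    [0,0,0],
    [0,0,0],
    [0,0,0],
    [0,0,0],
    [0,0,0],
  ],
  twist=[
    [0,0,0],
    [0,0,0],
    [0,0,0],
    [0,0,0],
    [0,0,0],
    [0,0,0],
    [0,0,0],
    [0,0,0],
  ],
  gripper=[-1,-1,-1,-1,-1,1,1,1],
)

```text
time: 53.25
tool_pos: [0.5798, 0.3551, 0.2059]
ee_rot: [3.141, -0.0, 3.046]
wrist_force: [0.7, -0.3, -0.0]
width: 0.0745
finger_force: 0.0
```

play_rows(
  translation=[
    [0,0,0],
    [0,0,-0.5],
    [0,0,-0.8],
    [0,0,-0.8],
    [0,0,-0.8],
    [0,0,-0.8],
    [0.9,0,0],
    [0.9,0,0],
  ],
  twist=[
    [0,0,0],
    [0,0,0],
    [0,0,0],
    [0,0,0],
    [0,0,0],
    [0,0,0],
    [0,0,0],
    [0,0,0],
  ],
  gripper=[1,1,1,1,1,1,1,1],
)

```text
time: 54.05
tool_pos: [0.5082, 0.3618, 0.356]
ee_rot: [3.139, 0.003, 3.044]
wrist_force: [-0.2, 0.8, -0.1]
width: 0.0942
finger_force: 0.0
```

play_rows(
  translation=[
    [0.9,0,0],
    [0.9,-0.5,0],
    [0,-0.9,0],
    [0,-0.9,0],
    [0,-0.9,0],
    [0,0,0],
    [0,0,0],
    [0,0,0],
  ],
  twist=[
    [0,0,0],
    [0,0,0],
    [0,0,0],
    [0,0,0],
    [0,0,0],
    [0,0,0],
    [0,0,0],
    [0,0,0],
  ],
  gripper=[1,1,1,1,1,1,1,1],
)

```text
time: 54.85
tool_pos: [0.4243, 0.242, 0.3545]
ee_rot: [3.141, -0.0, 3.046]
wrist_force: [-0.1, 1.7, -0.9]
width: 0.094
finger_force: 0.0
```

Run:
```python
from h import *
t=snap('top');s=snap('scene');
M=model('top');u=w2pix(M,[(.5205,-.3365,.168),(.47,.365,.044),(.58,.3545,.044)]);print(u)
a=cv2.resize(t[140:250,130:400],None,fx=2.9,fy=2.7,interpolation=2);b=cv2.resize(s[90:300,60:400],None,fx=783/340,fy=1.4,interpolation=2)
cv2.imwrite('pics/fin.png',np.vstack([a,cv2.resize(b,(a.shape[1],295))])[:,:,::-1])
print(robot.get_obs()['tool_pos'])
```

```text
[[381.37763684 200.08736971]
 [167.49726917 212.20640596]
 [171.40383848 180.76947375]]
[0.42430401 0.24230107 0.35428601]
```

View pics/fin.png

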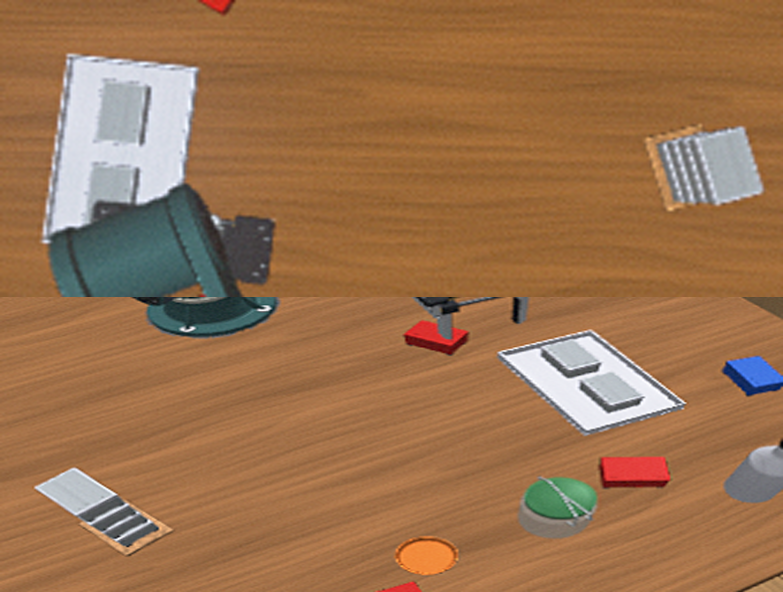

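The final picture shows four tins squared up on the mat, with the top lid at about (730,165). The two rockers lie flat in the tray, and the jar and cups have not moved.

```bash
python3 -c "
from bench import robot
print(robot.close_job())"
```

```text
the job is handed in; nothing more can be done
None
```

I handed the job in: all six tins were present, four steady ones are stacked on the mat and the two that rocked are in the tray; the hand-in returned no verdict, but the last pictures show everything in place and the jar and muffin cups unmoved.

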